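# Go / no-go check of a mincer's bush

### The job

Check the mincer's brass bush for wear with the double-ended plug gauge from the wooden rest: feel the long slim go end into the bush and push it fully home until its collar meets the bush, then draw it out, turn the gauge end for end and press the short thick no-go end lightly and squarely against the mouth of the bush for about a second to confirm that it will not enter. Never force the gauge: keep every push on the mincer gentle, well under 25 newtons. Then lay the gauge back in its rest, either way round, and let go, leaving the mug, the food tin and the jars where they stand.

Things in the scene. Friction and masses are not known exactly. Their poses are not given: they have to be found in the camera images.
- gauge: Double-ended steel plug gauge, 141 mm long, about 0.22 kg, lying level in the rest. Origin: middle of its handle, on its axis, which is its own y. Handle: dark hexagonal bar, 20 mm across flats, 84 mm long (y -42 to +42), two flats upright (facing own x and -x) so that it can be gripped from above. A collar, 36 mm diameter and 5 mm thick, ends the handle on either side.
- go_tip (a point): Centre of the tip of the go end, the long slim end, 80 mm from the gauge's origin along its own -y; axes as the gauge's. The go end is 24.8 mm in diameter and runs 33 mm from its collar to this tip; its last 3 mm taper to 22.8 mm.
- nogo_tip (a point): Centre of the flat tip of the no-go end, the short thick end, 61 mm from the gauge's origin along its own +y; axes as the gauge's. The no-go end is 30 mm in diameter and stands out 14 mm from its collar.
- mincer: Cast aluminium hand mincer, fixed by its suction foot (112 mm diameter), crank and screw taken out, 222 mm high. Origin under the middle of the foot, on the counter. Its barrel (76 mm diameter) lies level along own y, axis 125 mm up; steel ring nut at -y, neck (66 mm diameter) with the bush at +y. The feed throat rises from the barrel, 69 mm or more behind the neck's mouth.
- neck_mouth (a point): Centre of the neck's mouth, in the plane of the bush's face: 85 mm along own +y and 125 mm above the mincer's origin; axes as the mincer's. The brass bush has a 59 mm flange and a sharp-edged bore 26 mm wide, 41 mm deep, along own y. It floats: the bore's centre stands up to 3 mm from this point in own x and in z, to be seen or felt; about 5 N sideways makes it creep.
- rest: Fixed wooden rest, foot 76 x 150 x 14 mm with two uprights 10 mm thick (own y 26 to 36 mm either side of the middle), each with a 120 degree V notch 52 mm wide. Origin under the middle of the foot, on the counter. The gauge's handle lies in both notches, axis along own y, 56 mm above the counter (42 mm above the foot), upright flats facing own x, collars outside the uprights.
- mug_a: Green mug, 100 mm high, 92 mm wide, standing behind the mincer; bystander. Origin near the middle of its underside.
- tuna: Low round food tin, 86 mm wide, 40 mm high; bystander. Origin at the middle of its underside.
- honey_jar: Honey jar with a grey lid, 71 mm wide, 110 mm high, behind the rest; bystander. Origin at the middle of its underside.
- spice_c: Spice jar with a black cap, 41 mm wide, 105 mm high, behind the rest; bystander. Origin at the middle of its underside.
Not all that is in view belongs to the job. Leave any purple look-alike of the gauge alone.

How it is judged:
On the way, in this order (a step that is already met when the one before it is completed fails the run):
1. the go end is fully home in the bush: its collar within 3 mm of the bush's face, in line with the bore (y of go_tip in the frame of mincer between 0.04 and 0.055 m and x of go_tip in the frame of mincer between -0.007 and 0.007 m and z of go_tip in the frame of mincer between 0.118 and 0.132 m and angle between the y axis of gauge and the y axis of mincer, either way round below 0.07 rad), for 0.2 s.
2. the no-go end is pressed squarely (within 4 degrees) against the bush's mouth, within 7 mm of the neck's centre, with more than 2 N for half a second, and does not enter (y of nogo_tip in the frame of mincer between 0.082 and 0.088 m and x of nogo_tip in the frame of mincer between -0.007 and 0.007 m and z of nogo_tip in the frame of mincer between 0.118 and 0.132 m and angle between the y axis of gauge and the y axis of mincer, either way round below 0.07 rad and contact force between gauge and mincer above 2 N), for 0.5 s.
At the end, for the whole second after the job is handed in: The gauge lies still and released in both V notches of its rest, either way round: its middle within 4 mm of the rest's centre line and of 56 mm height, within 9 mm of the rest's middle lengthwise, its axis within 3 degrees of the rest's (x of gauge in the frame of rest between -0.004 and 0.004 m and y of gauge in the frame of rest between -0.009 and 0.009 m and z of gauge in the frame of rest between 0.052 and 0.06 m and angle between the y axis of gauge and the y axis of rest, either way round below 0.06 rad and linear speed of gauge below 0.02 m/s); the robot touches nothing.
It fails at once if the gauge is forced: more than 25 N between it and the mincer (contact force between gauge and mincer above 25 N).
It fails at once if a bystander (mug, food tin, honey jar, spice jar) is pushed more than 20 mm (distance of any of mug_a, tuna, honey_jar, spice_c from where it was at the start of the episode above 0.02 m).
It also fails if it takes over 72 s, if anything falls off the work surface, if the arm or the gripper's body presses on something with over 40 N, if the wrist force passes 120 N, or if a joint passes its speed limit or range.

### The arm

A 6-joint arm with a two-finger parallel gripper is mounted at the origin on a cart in front of the work surface, level with it; the furniture and walls round the work are solid. World frame = base frame: x ahead of the robot, y to its left, z up, the work surface at z = 0. Lengths are in m, angles in rad, forces in N, time in s.
With the tool pointing down it reaches from about 0.35 to 0.975 m from the base axis. Payload 4.9 kg.
Tool frame: the origin (TCP) lies at the very end of the fingers, on their centre line; the grasp point (between the pads) lies 19 mm behind it; z points along the fingers, y is the line along which they close (so a half turn about z gives the same grasp; the last joint's range is limited). The gripper opens to 85 mm and grips with 20 to 120 N. Pads are 22 mm wide; open, the fingers measure 114 mm over their backs; the gripper's body (76 mm by 85 mm) begins 54 mm behind the grasp point. The pads swing forward as they close: fully open they stand 13 mm farther back than shut.
Start: joints at [-1.397, 0.053, 1.613, -0, 1.476, -0.119], TCP at [0.18, -0.598, 0.231] pointing down, gripper open.
Joint ranges: [-3.01, 3.01], [-1.01, 2.22], [0.06, 2.58], [-1.02, 4.17], [0.09, 2.62], [-3.14, 3.14]. Speed limits (rad/s): [2.57, 2.57, 3.14, 3.14, 3.14, 3.14].

### API

Orientations are given as a 3x3 rotation matrix whose columns are the frame's x, y, z axes.
In Python, from workcell import bot gives the robot as it stands. The module is installed in compiled form; this text tells all that it offers.
- The arm moves only by the shell command python3 -m handwheel 'ROWS' [OPENING] [FORCE]. ROWS is text: rows parted by semicolons, each of 4 numbers parted by spaces: the shift along the world's x, y, z in mm, then the turn about the world's z in degrees. A call has 1 to 20 rows; each row shifts and turns the commanded pose from where the row before left it; what a row does not reach is not made up. A row lasts 1/12 s, in which the tool goes at most 41.7 mm and 7.16 degrees, less where a joint would pass 70% of its speed; a pose out of reach is approached as far as the arm can. A call with a gripper value outside its range is refused whole. OPENING is the finger opening in mm, from 0 to 85.4, set as the call begins (- or left out, the last holds). The fingers move at their own pace and stop on an object; FORCE is the grip in N (left out, the last holds). Time passes only in rows, so rows that do not move let the fingers close. It gives the time, the measured TCP pose, the force, the opening and the grip force at its end, in the units of the state.
- bot.get_state(): the state, without advancing time (a new reading comes with each control period).
- bot.camera(name): name is "side" or "top"; returns a dict with "img" (384x512x3 uint8, red, green, blue), "mtx" (3x3 intrinsics, pixels), "rvec" (rotation vector, rad) and "tvec" (3), from world to camera coordinates, as OpenCV has them. Camera axes: x right, y down, z forward; pixel columns grow to the right and rows downward; lengths in m; the calibration is good to about 2 mm. A picture is of the moment at which its call begins. There is no depth.
- bot.job_done(): hands the job in; it is judged then, once.
The state is a dict: "t": time; "joints": joint angles; "joint_vel": joint speeds; "tau": joint torques, N m; "tcp_pos": TCP position; "eef_rot": TCP orientation; "ft_force": force on the tool from outside, world axes, zero at the start; "ft_torque": the same for the moment, N m; "width": finger opening in m; "grip_force": force on a finger pad.
Only numpy, scipy, OpenCV 4.12 (cv2) and the standard library are available. Lean on these libraries where they do the work, as an engineer would, in place of code of your own. Each camera call takes 0.05 s, during which the arm holds its last target. There are 200 camera calls.

## Working session

There is one attempt and no reset: what is moved stays moved. The work goes in short steps, Python scripts to look and compute and a shell command to move; the robot and the scene stay as the last step left them, time stands still between calls to the robot, and variables do not carry over. Pictures are saved under pics/ and viewed, at most 10 in all, crops included, and the job is handed in when it is done.

```bash
mkdir -p pics
cat > h.py <<'E'
import numpy as np, cv2
from workcell import bot
def cam(n,fn=None):
    c=bot.camera(n); 
    if fn: cv2.imwrite('pics/'+fn,c['img'][:,:,::-1])
    return c
def P(c):
    R=cv2.Rodrigues(np.array(c['rvec'],float))[0]; return R,np.array(c['tvec'],float).ravel(),np.array(c['mtx'],float)
def ray(c,uv):
    R,t,K=P(c); d=R.T@np.linalg.inv(K)@np.array([uv[0],uv[1],1.]); return -R.T@t,d/np.linalg.norm(d)
def onz(c,uv,z):
    o,d=ray(c,uv); return o+d*(z-o[2])/d[2]
def proj(c,p):
    R,t,K=P(c); q=K@(R@np.array(p,float)+t); return q[:2]/q[2]
def tri(c1,a,c2,b):
    o1,d1=ray(c1,a);o2,d2=ray(c2,b)
    s=np.linalg.lstsq(np.c_[d1,-d2],o2-o1,rcond=None)[0]
    p,q=o1+s[0]*d1,o2+s[1]*d2; return (p+q)/2,np.linalg.norm(p-q)
E
python3 - <<'E'
from h import *
np.set_printoptions(precision=3,suppress=True)
a=cam('side');b=cam('top')
for c in(a,b):
    R,t,K=P(c);print(-R.T@t,R[2],K[0,0])
cv2.imwrite('pics/a.png',np.vstack([a['img']])[:,:,::-1]);cv2.imwrite('pics/b.png',b['img'][:,:,::-1])
s=bot.get_state();print(s['t'],s['eef_rot'],s['width'],s['ft_force'])
E
```

```text
[ 0.641 -0.685  1.09 ] [-0.033  0.605 -0.795] 452.5486907320534
[0.389 0.07  1.203] [ 0.166  0.004 -0.986] 463.89855925436507
0.1 [[ 0.957  0.289 -0.   ]
 [ 0.289 -0.957  0.002]
 [ 0.    -0.002 -1.   ]] 0.08543385186479946 [-0.329  0.182  0.038]
```

View pics/a.png

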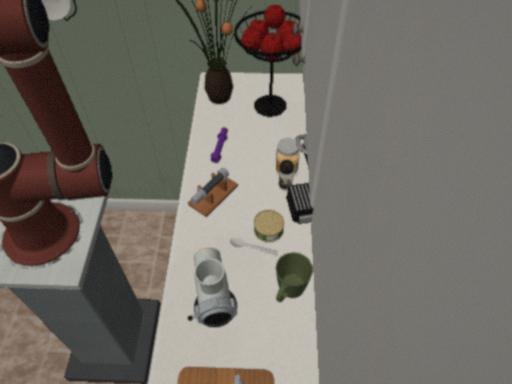

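View pics/b.png

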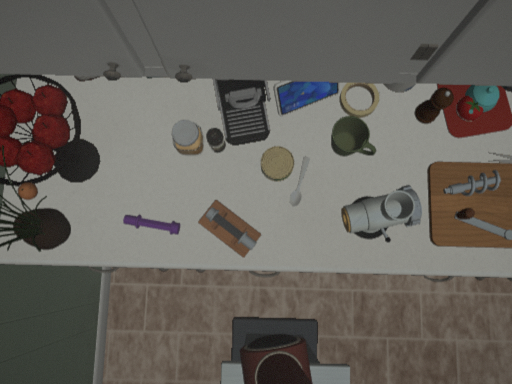

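The top view shows two candidates: a purple bar at (150,224), which is the look-alike, and a dark steel gauge on the wooden rest at (230,228). The second fits the description. The mincer is at (385,212) with its brass bush facing left (+y) at (347,218). I'll confirm this in one enlarged crop.

Run:
```python
from h import *
a=cam('side');b=cam('top')
f=lambda im,x,y,w,h,k:cv2.resize(im[y:y+h,x:x+w],(w*k,h*k),interpolation=cv2.INTER_CUBIC)
A=f(a['img'],180,160,66,60,6);B=f(b['img'],195,195,66,60,6);C=f(b['img'],335,180,66,40,6);D=f(a['img'],185,240,66,40,6)
C=f(b['img'],335,180,66,40,6)
C=f(b['img'],335,185,66,40,6); 
cv2.imwrite('pics/c.png',np.vstack([np.hstack([A,B]),np.hstack([D,C])])[:,:,::-1])
```

```text
(no output)
```

View pics/c.png

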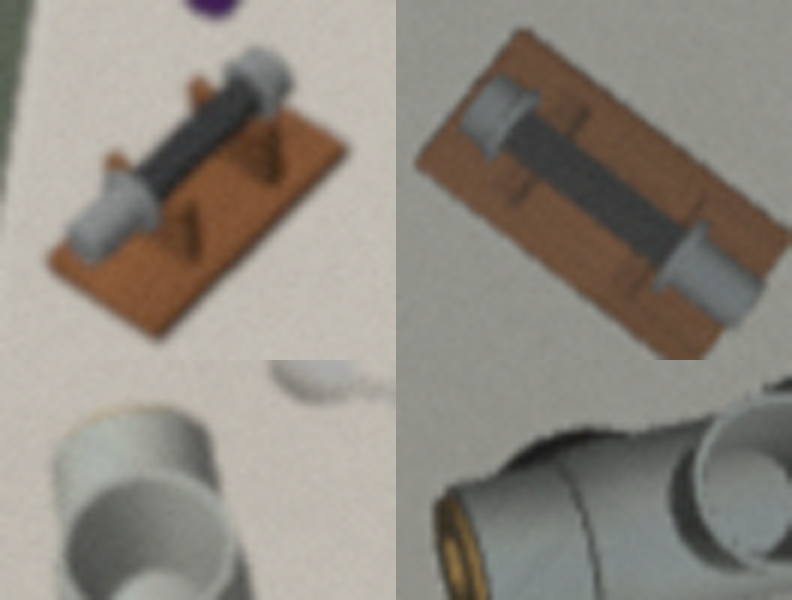

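The crop confirms the steel gauge in the rest, with its go end at the lower right in the top view, about (317,244). Next I'll measure the gauge and mask the mincer.

Run:
```python
from h import *
np.set_printoptions(precision=4,suppress=True)
T={}
for n,(x,y,w,h) in (('side',(180,160,66,60)),('top',(190,190,80,70))):
    c=bot.camera(n); im=np.mean([bot.camera(n)['img'].astype(float) for _ in range(4)],0); 
    np.save(n+'.npy',im)
    sub=im[y:y+h,x:x+w]; 
    hsv=cv2.cvtColor(sub.astype(np.uint8),cv2.COLOR_RGB2HSV)
    m1=(sub.max(2)<75).astype(np.uint8)
    wood=((hsv[...,1]>90)&(hsv[...,2]>60)).astype(np.uint8)
    for nm,m in (('dark',m1),('wood',wood)):
        k,l,st,ce=cv2.connectedComponentsWithStats(m)
        i=1+np.argmax(st[1:,4]); pts=np.argwhere(l==i)[:,::-1].astype(np.float32)
        r=cv2.minAreaRect(pts); mu=pts.mean(0); u,s,v=np.linalg.svd(pts-mu,full_matrices=False)
        pr=(pts-mu)@v[0]
        print(n,nm,st[i,4],mu+[x,y],r[0][0]+x,r[0][1]+y,r[1],r[2],v[0],pr.min(),pr.max())
    T[n]=c
f=lambda im,x,y,w,h,k:cv2.resize(im[y:y+h,x:x+w].astype(np.uint8),(w*k,h*k),interpolation=cv2.INTER_CUBIC)
A=f(np.load('top.npy'),335,180,90,66,5);B=f(np.load('side.npy'),184,244,60,66,5)
o=np.clip(np.hstack([A,B])*1.2,0,255).astype(np.uint8)
cv2.imwrite('pics/d.png',o[:,:,::-1])
import pickle;pickle.dump(T,open('T.pkl','wb'))
```

```text
side dark 154 [213.6039 182.3117] 213.00000381469727 183.0 (7.071067810058594, 24.041629791259766) 45.0 [-0.7347  0.6784] -11.185152 12.837394
side wood 684 [214.0512 196.4006] 212.25000381469727 193.74999618530273 (21.21320152282715, 47.37614822387695) 45.0 [-0.7692  0.6391] -24.80683 24.124802
top dark 265 [227.5887 225.883 ] 227.42235565185547 225.9650115966797 (33.41947937011719, 8.592401504516602) 38.290164947509766 [0.7892 0.6141] -16.79371 16.622345
top wood 531 [223.8136 235.4765] 223.87692260742188 235.015380859375 (56.65793991088867, 10.173871994018555) 37.87498474121094 [0.7911 0.6118] -28.558619 28.091335
```

View pics/d.png

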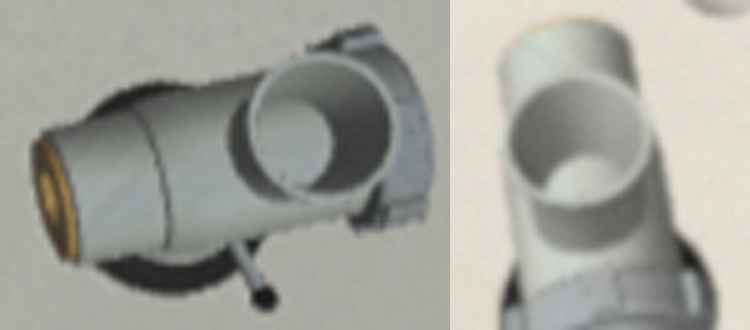

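The crops show the brass face in the top view around (346,220), and the barrel edges are clear in both views. I'll fit the tangent planes of the barrel and triangulate the gauge.

```bash
cat > m.py <<'E'
from h import *
import pickle
from scipy.ndimage import map_coordinates,gaussian_filter
from scipy.optimize import least_squares
np.set_printoptions(precision=4,suppress=True)
T=pickle.load(open('T.pkl','rb'));I={n:np.load(n+'.npy') for n in T}
def edge(im,p0,p1,hw=3):
    p0,p1=np.array(p0,float),np.array(p1,float);d=(p1-p0)/np.linalg.norm(p1-p0);n=np.array([-d[1],d[0]])
    s=np.arange(-hw,hw+.01,.1);out=[]
    g=gaussian_filter(im.mean(2),.6)
    for t in np.linspace(0,np.linalg.norm(p1-p0),25):
        q=p0+d*t+s[:,None]*n; v=map_coordinates(g,[q[:,1],q[:,0]],order=3)
        k=np.argmax(abs(np.gradient(v)));out.append(q[k])
    out=np.array(out,np.float32);l=cv2.fitLine(out,cv2.DIST_HUBER,0,.01,.01).ravel()
    r=(out-l[2:])@np.array([-l[1],l[0]]);return l[2:],l[:2],np.median(abs(r))
def plane(c,e,inside):
    o,d1=ray(c,e[0]-10*e[1]);_,d2=ray(c,e[0]+10*e[1]);n=np.cross(d1,d2);n/=np.linalg.norm(n)
    if n@ray(c,inside)[1]<0:n=-n
    return o,n
E
python3 - <<'E'
from m import *
t=lambda x,y:(335+x/5-.4,180+y/5-.4); s=lambda x,y:(184+(x-450)/5-.4,244+y/5-.4)
E={'tu':('top',t(172,98),t(235,79)),'tl':('top',t(180,250),t(225,240)),'sl':('side',s(508,180),s(514,265)),'sr':('side',s(655,150),s(672,225)),'nu':('top',t(65,123),t(150,104)),'nl':('top',t(90,262),t(160,250))}
PL={}
for k,(n,a,b) in E.items():
    e=edge(I[n],a,b);PL[k]=plane(T[n],e,t(180,175) if n=='top' else s(585,220));print(k,e[0],e[1],e[2],a,b)
for k in(('tu','tl'),('sl','sr')):
    d=np.cross(PL[k[0]][1],PL[k[1]][1]);d/=np.linalg.norm(d);d*=np.sign(d[1]);print(k,d,'yaw',np.degrees(np.arctan2(-d[0],d[1])))
def res(p):
    x0,z,th,=p; o=np.array([x0,-.30,z]);d=np.array([-np.sin(th),np.cos(th),0])
    r=[]
    for k in('tu','tl','sl','sr'):
        c,n=PL[k]; h=n-(n@d)*d; 
        r+= [n@(o-c)-.038*np.linalg.norm(h), 0.2*(n@d)]
    return r
r=least_squares(res,[.45,.125,.2]);print('axis',r.x,np.degrees(r.x[2]),r.fun)
# brass
hs=cv2.cvtColor(I['top'].astype(np.uint8),cv2.COLOR_RGB2HSV);m=np.zeros(hs.shape[:2],np.uint8)
sub=hs[200:238,336:358];m[200:238,336:358]=((sub[...,1]>75))
k,l,st,ce=cv2.connectedComponentsWithStats(m);i=1+np.argmax(st[1:,4]);pts=np.argwhere(l==i)[:,::-1].astype(np.float32)
el=cv2.fitEllipse(cv2.findContours((l==i).astype(np.uint8),0,1)[0][0]);print(st[i],ce[i],el)
for z in(.125,r.x[1]):print('mouth',onz(T['top'],el[0],z),onz(T['top'],ce[i],z))
for row in range(203,236):print(row,''.join('#' if m[row,c] else '.' for c in range(338,358)),I['top'][row,340:356].mean(1).astype(int))
# gauge
print('gauge',tri(T['side'],(213.3,182.6),T['top'],(227.5,225.9)))
c=T['top'];mu=np.array([227.59,225.88]);v=np.array([.7892,.6141])
for z in(.056,):
  a,b=onz(c,mu-16.8*v,z),onz(c,mu+16.8*v,z);print(onz(c,mu,z),a,b,np.linalg.norm(a-b),'go dir deg',np.degrees(np.arctan2(*(b-a)[1::-1])))
c=T['side'];a,b=onz(c,(213.4+8.9,182.5-8.2),.056),onz(c,(213.4-8.9,182.5+8.2),.056);print((a+b)/2,np.degrees(np.arctan2(*(b-a)[1::-1])))
E
```

```text
tu [375.3914 195.8937] [ 0.9951 -0.0988] 0.1525247 (369.0, 199.2) (381.6, 195.4)
tl [376.0086 230.9181] [ 0.9162 -0.4008] 0.16156675 (370.6, 229.6) (379.6, 227.6)
sl [195.2114 287.8568] [0.1305 0.9914] 0.10347443 (195.2, 279.6) (196.4, 296.6)
sr [227.0685 280.9258] [0.1842 0.9829] 0.036121007 (224.6, 273.6) (228.0, 288.6)
nu [355.7847 200.5568] [ 0.8916 -0.4529] 0.37811184 (347.6, 204.2) (364.6, 200.4)
nl [361.0853 231.4078] [ 0.9976 -0.0693] 0.86806065 (352.6, 232.0) (366.6, 229.6)
('tu', 'tl') [-0.1645  0.4252  0.89  ] yaw 21.155126806988992
('sl', 'sr') [-0.2314  0.9699 -0.0762] yaw 13.417759206949693
axis [0.5455 0.0164 0.2555] 14.640282135433413 [-0.0007  0.0256 -0.0118  0.035   0.0098 -0.005  -0.0006  0.0038]
[342 208   9  24 116] [345.9914 219.2586] ((345.9550476074219, 219.24606323242188), (5.186341285705566, 23.422456741333008), 165.66412353515625)
mouth [ 0.4999 -0.1293  0.125 ] [ 0.4999 -0.1294  0.125 ]
mouth [ 0.5111 -0.1494  0.0164] [ 0.5111 -0.1495  0.0164]
203 .................... [143 144 142 142 142 143 143 142 140 141 130 121  76  51  51  55]
204 ...................
[... 2426 characters left out ...]
17 116]
231 ...........#........ [141 143 143 143 143 144 117  72  75  77  67  99 112 110 106  98]
232 .................... [142 143 142 143 142 143 139 112 115  97  82 109 111 106  82  62]
233 .................... [141 143 142 142 141 142 143 143 142 130 120 127 126 120  84  54]
234 .................... [141 143 142 141 140 141 142 142 143 141 141 141 141 141 124 102]
235 .................... [141 143 142 141 142 142 142 141 141 141 141 140 141 142 143 139]
gauge (array([0.4849, 0.1513, 0.0606]), np.float64(0.0051165429230540715))
[0.4829 0.1506 0.056 ] [0.5076 0.1845 0.056 ] [0.4584 0.117  0.056 ] 0.08353671507882708 go dir deg -126.13510920441793
[0.4872 0.1569 0.056 ] -126.41228780077688
```

Run:
```python
from m import *
t=lambda x,y:(335+x/5-.4,180+y/5-.4); s=lambda x,y:(184+(x-450)/5-.4,244+y/5-.4)
c=T['top']
def yawl(a,b,z):
    d=onz(c,b,z)-onz(c,a,z); return np.degrees(np.arctan2(d[0],-d[1]))
for a,b,z in((t(174,98),t(245,77),.125),(t(270,231),t(342,210),.125),(t(65,123),t(95,116),.125),(t(85,263),t(110,259),.125)):
    e=edge(I['top'],a,b,1.6);print(e,'yaw',yawl(e[0]-5*e[1]*np.sign(e[1][0]),e[0]+5*e[1]*np.sign(e[1][0]),z))
# flange diameter direction
d=onz(c,(347.5,231.5),.125)-onz(c,(342,207.5),.125);print('flange',np.linalg.norm(d),np.degrees(np.arctan2(-d[1],-d[0])))
g=I['top'].mean(2).astype(int)
# neck edges: last light pixel from outside per column
from scipy.ndimage import gaussian_filter
sub=((g<75)&(I['top'].max(2)<85)).astype(np.uint8);m=np.zeros_like(sub);m[194:242,350:392]=sub[194:242,350:392]
for r in range(193,242):print(r,''.join('#' if g[r,x]<70 else ('+' if g[r,x]<118 else '.') for x in range(338,412)))
```

```text
(array([375.1737, 196.3139], dtype=float32), array([ 0.9787, -0.2051], dtype=float32), np.float32(0.14435875)) yaw 13.367555253823182
(array([395.0196, 225.0422], dtype=float32), array([ 0.9704, -0.2415], dtype=float32), np.float32(0.11465871)) yaw 15.324619794284557
(array([350.9727, 203.0639], dtype=float32), array([ 0.8345, -0.551 ], dtype=float32), np.float32(0.13967139)) yaw 34.591036233963536
(array([354.1399, 232.5835], dtype=float32), array([ 0.8611, -0.5084], dtype=float32), np.float32(0.48518723)) yaw 31.508327043217264
flange 0.057128350182666286 12.713721892269218
193 .......................................................+++++++++++++..++++
194 ................................................+++...++++++++++++++++..++
195 ............................................++++#+..+++++++++++++++++++.++
196 ..........................++++++++.....+++++##+#++.+++++++++++++++++++++.+
197 .......................+###########++++##++++++++..++++++++++++++++++++++.
198 ....................+###############++++++++++++..+++++++++++++++++++++#+.
199 ..................+###########+++++++++
[... 2653 characters left out ...]
..........+############################+++..........................
234 .................+##########################++++..........................
235 ..................++######################++.+++++........................
236 ....................++###################+....+++++.......................
237 ......................+++#############+++.....+++##+......................
238 .........................++++#####++++.........#####+.....................
239 .............................+++++.............#####+.....................
240 ...............................................+####+.....................
241 ...............................................++###+.....................
```

```bash
python3 -m handwheel '15 37 -3 2;15 37 -3 2;15 37 -3 2;15 37 -3 2;15 37 -3 2;15 37 -3 2;15 37 -3 2;15 37 -3 2;15 37 -3 2;15 37 -3 2;15 37 -3 2;15 37 -3 2;15 37 -3 2;15 37 -3 2;15 37 -3 2;15 37 -3 2;15 37 -3 2;15 37 -3 2;15 37 -3 1;0 0 0 0'
python3 - <<'E'
from m import *
s=bot.get_state();R=s['eef_rot'];print(s['tcp_pos'],np.degrees(np.arctan2(R[1][0],R[0][0])),s['joints'],s['ft_force'])
print([onz(T['top'],p,.125) for p in((345,219),(345.5,219))])
E
```

```text
t: 2.37
tcp_pos: [0.4662, 0.11, 0.1738]
eef_rot: [[0.585, 0.811, -0.0], [0.811, -0.585, 0.002], [0.002, -0.002, -1.0]]
ft_force: [-0.8, -0.7, 0.1]
width: 0.0855
grip_force: 0.0
[0.4662 0.11   0.1738] 54.194268800151605 [ 0.0746 -0.2664  2.0048  0.0026  1.4035  0.6991] [-0.792  -0.7199  0.0881]
[array([ 0.5005, -0.1271,  0.125 ]), array([ 0.5005, -0.1283,  0.125 ])]
```

```bash
python3 -m handwheel '8 20 -10 0;9 21 -15 0;0 0 -20 0;0 0 -20 0;0 0 -20 0;0 0 -20 0;0 0 -20 0;0 0 -12 0;0 0 0 0'
python3 - <<'E'
from h import *
c=cam('top');s=cam('side')
f=lambda im,x,y,w,h,k:cv2.resize(im[y:y+h,x:x+w],(w*k,h*k),interpolation=cv2.INTER_CUBIC)
cv2.imwrite('pics/e.png',np.hstack([f(s['img'],160,150,100,80,4),f(c['img'],180,180,100,80,4)])[:,:,::-1])
E
```

```text
t: 3.12
tcp_pos: [0.48, 0.145, 0.0343]
eef_rot: [[0.591, 0.807, -0.006], [0.807, -0.591, -0.001], [-0.004, -0.004, -1.0]]
ft_force: [-0.0, -0.4, 0.1]
width: 0.0852
grip_force: 0.0
```

View pics/e.png

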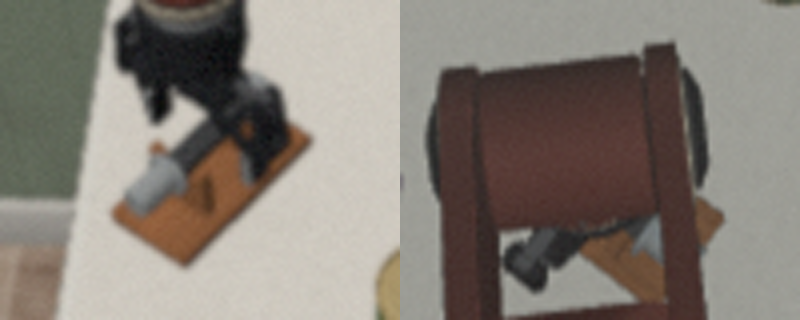

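The gripper straddles the handle at about (225,175) in the side crop. I'll close with a small axial correction.

```bash
python3 -m handwheel '3 5 1 0;0 0 0 0;0 0 0 0' && python3 -m handwheel '0 0 0 0;0 0 0 0;0 0 0 0;0 0 0 0;0 0 0 0;0 0 0 0;0 0 0 0;0 0 0 0;0 0 0 0' 5 70
```

```text
t: 3.47
tcp_pos: [0.4868, 0.1511, 0.04]
eef_rot: [[0.591, 0.807, 0.003], [0.807, -0.591, 0.0], [0.002, 0.002, -1.0]]
ft_force: [-0.4, 0.8, -0.4]
width: 0.0854
grip_force: 0.0
t: 4.22
tcp_pos: [0.4829, 0.1524, 0.0387]
eef_rot: [[0.591, 0.806, -0.007], [0.806, -0.591, 0.003], [-0.001, -0.007, -1.0]]
ft_force: [-10.0, 6.1, 10.4]
width: 0.0187
grip_force: 68.9
```

```bash
python3 -m handwheel '0 0 8 0;0 0 15 0;0 0 20 0;0 0 25 0;0 0 25 0;0 0 20 0;0 0 10 0;0 0 0 0;0 0 0 0;0 0 0 0'
python3 - <<'E'
from h import *
s=bot.get_state();print(s['tcp_pos'],s['width'],s['ft_force'],s['ft_torque'])
c=cam('top');s=cam('side')
f=lambda im,x,y,w,h,k:cv2.resize(im[y:y+h,x:x+w],(w*k,h*k),interpolation=cv2.INTER_CUBIC)
cv2.imwrite('pics/f.png',np.hstack([f(s['img'],150,130,100,80,4),f(c['img'],180,180,100,80,4)])[:,:,::-1])
E
```

```text
t: 5.05
tcp_pos: [0.4843, 0.1504, 0.1593]
eef_rot: [[0.591, 0.807, -0.003], [0.807, -0.591, -0.001], [-0.002, -0.002, -1.0]]
ft_force: [-0.2, 0.2, -2.1]
width: 0.0184
grip_force: 68.8
[0.48428796 0.1503759  0.15929942] 0.018411797981406453 [-0.16453439  0.19640603 -2.14482431] [ 0.01974377 -0.00800788 -0.05488815]
```

View pics/f.png

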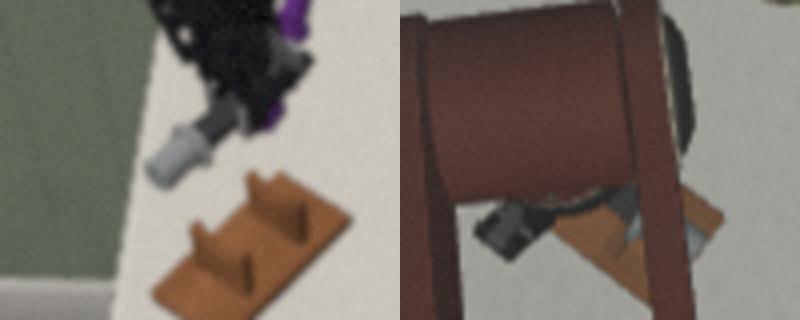

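Gauge is held, showing in the side crop with its go tip at (165,168), and the 2.1 N load matches its weight. Next, turn it and bring it in front of the bush.

```bash
python3 -m handwheel '-1 -20 -3 7;-1 -20 -3 7;-1 -20 -3 7;-1 -20 -3 7;-1 -20 -3 7;-1 -20 -3 7;-1 -20 -3 7;0 -10 -15 1;0 0 -15 0;0 0 0 0;0 0 0 0;0 0 0 0'
python3 - <<'E'
from h import *
import pickle
c=cam('top');s=cam('side');pickle.dump((s,c),open('G.pkl','wb'))
q=bot.get_state();print(q['tcp_pos'],q['joints'],q['ft_force'])
f=lambda im,x,y,w,h,k:cv2.resize(im[y:y+h,x:x+w],(w*k,h*k),interpolation=cv2.INTER_CUBIC)
p=proj(s,q['tcp_pos']).astype(int);r=proj(c,q['tcp_pos']).astype(int);x0,y0=p[0]-45,p[1]-50;x1,y1=r[0]-40,r[1]-50;print(p,r,x0,y0,x1,y1)
cv2.imwrite('pics/g.png',np.hstack([f(s['img'],x0,y0,80,100,5),f(c['img'],x1,y1,80,100,5)])[:,:,::-1])
E
```

```text
t: 6.15
tcp_pos: [0.4783, 0.0009, 0.1102]
eef_rot: [[-0.238, 0.971, -0.001], [0.971, 0.238, 0.0], [0.0, -0.001, -1.0]]
ft_force: [0.0, -0.8, -1.9]
width: 0.0187
grip_force: 68.7
[0.47898741 0.00089034 0.11117163] [-1.53696404e-01 -1.99833836e-01  2.05908131e+00  3.35429141e-05
  1.28102447e+00 -3.94813450e-01] [-0.38508793 -0.06802282 -2.33057368]
[203 214] [289 227] 158 164 249 177
```

View pics/g.png

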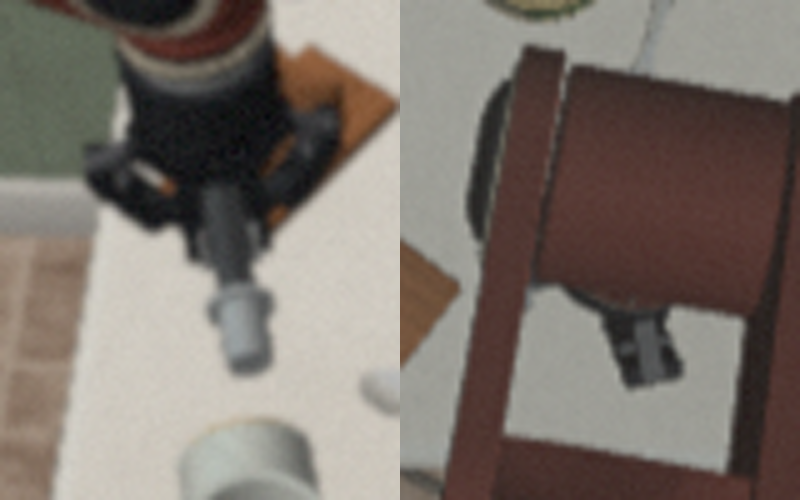

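Run:
```python
from m import *
(s,c)=pickle.load(open('G.pkl','rb'))
t=lambda x,y:(184+(x-450)/5-.4,244+y/5-.4); g=lambda x,y:(158+x/5-.4,164+y/5-.4)
im=s['img'].astype(float)
def axis(im,l,r,z,hw):
    L=edge(im,*l,hw);R=edge(im,*r,hw);print('med',L[2],R[2],L[1],R[1])
    def at(e,row): return e[0]+e[1]*(row-e[0][1])/e[1][1]
    r0,r1=l[0][1],l[1][1]
    a,b=[(at(L,r)+at(R,r))/2 for r in(r0,r1)]; w=at(R,r0)-at(L,r0)
    A,B=onz(s,a,z),onz(s,b,z);d=B-A;print('w px',w,'axis',A,B,'ang',np.degrees(np.arctan2(d[1],d[0])));return A,d
A,d=axis(I['side'],(t(501,55),t(504,105)),(t(632,55),t(637,85)),.125,2)
B,e=axis(im,(g(221,320),g(231,362)),(g(262,318),g(270,358)),.125,2)
y=-.128
print('neck at mouth x',A[0]+d[0]*(y-A[1])/d[1],'gauge line x (known angle -76)',B[0]-.249*(y-B[1]))
# go tip lowest
tip=g(250,374);print('tip approx',onz(s,tip,.125)); q=np.array([.4788,.0009]);print('expected tip',q+.080*np.array([.242,-.970]),'lat x of TCP line at mouth',q[0]-.249*(y-q[1]))
for row in range(255,262):print(row,s['img'][row,180:232].mean(1).astype(int))
```

```text
med 0.08686569 0.06340937 [0.067  0.9978] [0.2407 0.9706]
w px [26.9402  0.    ] axis [ 0.5001 -0.1279  0.125 ] [ 0.5066 -0.1554  0.125 ] ang -76.70537142967427
med 0.1667845 0.06272561 [0.3419 0.9397] [0.1396 0.9902]
w px [11.511  0.   ] axis [ 0.49   -0.0489  0.125 ] [ 0.4978 -0.0741  0.125 ] ang -72.65739399579567
neck at mouth x 0.5000849185783438 gauge line x (known angle -76) 0.5096745785084119
tip approx [ 0.4985 -0.0812  0.125 ]
expected tip [ 0.4982 -0.0767] lat x of TCP line at mouth 0.5108961
255 [197 197 198 197 198 199 197 197 197 197 198 198 193 187 176 170 174 180
 182 183 183 184 184 182 180 180 181 179 171 169 160 156 149 142 132 127
 116 105 100 107 144 187 196 198 197 195 197 200 195 195 194 196]
256 [196 197 195 195 198 196 197 198 199 197 199 195 193 183 169 169 177 182
 183 184 188 186 185 181 180 179 178 175 174 170 163 156 149 143 134 125
 116 107  96 102 140 182 195 197 198 197 196 197 199 195 196 197]
257 [197 198 197 195 197 196 197 196 198 194 196 197 190 178 165 166 173 177
 181 186 185 186 184 184 181 179 173 174 173 169 164 159 156 143 138 129
 117 112 
[... 220 characters left out ...]
101 116 160 186 196 196 194 197 196 194 197 199 197]
259 [195 195 195 196 196 198 196 197 198 196 194 197 194 183 162 164 174 178
 184 183 184 184 179 177 171 168 163 158 158 162 161 163 165 166 166 161
 147 132 114 102 111 149 185 193 193 194 196 194 197 195 195 197]
260 [199 196 196 199 197 198 195 197 198 196 197 195 193 183 164 164 172 179
 182 182 181 174 170 164 154 150 142 138 138 139 144 149 150 158 162 166
 168 155 142 123 116 145 183 196 194 196 196 195 196 197 196 197]
261 [197 199 196 197 197 198 198 197 197 196 197 199 195 187 166 164 169 177
 179 177 175 162 150 138 129 127 127 126 129 132 134 137 143 146 154 155
 165 166 164 152 135 149 186 195 197 194 195 195 197 197 195 195]
```

```bash
cat > avg.py <<'E'
from h import *
np.set_printoptions(precision=4,suppress=True)
def avg(n=6):
    L=[]
    for _ in range(n):
        bot.camera('top');s=bot.get_state();L.append(np.r_[s['tcp_pos'],s['ft_force'],s['ft_torque']])
    L=np.array(L);m=L.mean(0);R=np.array(s['eef_rot'])
    print('t',s['t'],'tcp',m[:3],'sd',L.std(0)[:3],'F',m[3:6],'T',m[6:],'yaw',np.degrees(np.arctan2(-R[0,0],R[1,0])))
    u=np.array([.234,-.972,0]);w=np.array([.972,.234,0]);M=np.array([.5002,-.128,.125]);d=m[:3]-M
    print('axial to mouth',-1000*d@u,'lateral',1000*d@w,'z',1000*(m[2]-.125),'| F axial(resist +)',-m[3:6]@u,'lat',m[3:6]@w)
E
python3 -m handwheel '-10 0 0 0;0 0 0 0;0 0 0 0;0 0 0 0'; python3 -c "
from avg import *
avg(8)"
```

```text
t: 6.58
tcp_pos: [0.469, 0.0007, 0.1109]
eef_rot: [[-0.238, 0.971, 0.001], [0.971, 0.238, -0.0], [-0.001, 0.001, -1.0]]
ft_force: [0.3, -0.0, -2.4]
width: 0.0184
grip_force: 68.9
t 6.9833 tcp [0.4687 0.0006 0.1105] sd [0.0002 0.     0.0002] F [ 0.0687 -0.223  -2.1172] T [ 0.0055 -0.0028 -0.0006] yaw 13.773005455754955
axial to mouth 132.41060052358327 lateral -0.5412325155948458 z -14.514834041855899 | F axial(resist +) -0.23281341928985722 lat 0.014553803238807334
```

```bash
python3 -m handwheel '1 0 -3 0;2.5 -10 0 0;2.5 -10 0 0;2.5 -10 0 0;2 -8 0 0;1 -4 0 0;0 0 0 0;0 0 0 0'
python3 - <<'E'
from avg import *
avg(5)
s=cam('side')
f=lambda im,x,y,w,h,k:cv2.resize(im[y:y+h,x:x+w],(w*k,h*k),interpolation=cv2.INTER_CUBIC)
cv2.imwrite('pics/i.png',f(s['img'],170,190,80,80,7)[:,:,::-1])
E
```

```text
t: 7.65
tcp_pos: [0.4799, -0.0418, 0.1073]
eef_rot: [[-0.237, 0.971, -0.0], [0.971, 0.237, 0.0], [0.0, -0.0, -1.0]]
ft_force: [-0.0, 0.6, -1.4]
width: 0.0185
grip_force: 68.9
t 7.9 tcp [ 0.4798 -0.0412  0.1072] sd [0.     0.0001 0.    ] F [ 0.1078  0.0957 -1.9497] T [-0.0138 -0.006  -0.0024] yaw 13.808013965040635
axial to mouth 89.1635941616535 lateral 0.463626527638378 z -17.76723761445406 | F axial(resist +) 0.067824120708819 lat 0.12718361695482283
```

View pics/i.png

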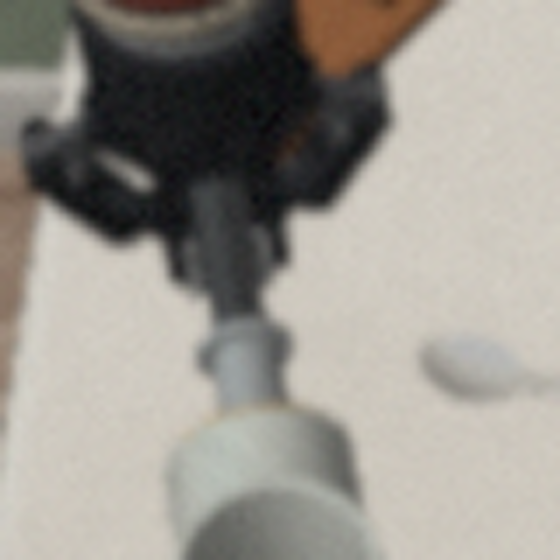

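```bash
python3 -m handwheel '0.5 -2 0 0;0.5 -2 0 0;0.2 -1 0 0;0 0 0 0'; python3 -m handwheel '0.2 -1 0 0;0 0 0 0'; python3 -m handwheel '0.3 -1 0 0;0 0 0 0'; python3 -m handwheel '0.2 -1 0 0;0 0 0 0';python3 -c "
from avg import *
avg(3)"
```

```text
t: 8.28
tcp_pos: [0.481, -0.0458, 0.1072]
eef_rot: [[-0.238, 0.971, -0.0], [0.971, 0.238, 0.002], [0.002, -0.0, -1.0]]
ft_force: [-0.9, 4.3, 0.2]
width: 0.0186
grip_force: 69.0
t: 8.45
tcp_pos: [0.4809, -0.0461, 0.107]
eef_rot: [[-0.238, 0.971, -0.001], [0.971, 0.238, 0.003], [0.003, -0.0, -1.0]]
ft_force: [-0.9, 7.7, -0.8]
width: 0.0188
grip_force: 69.1
t: 8.62
tcp_pos: [0.4809, -0.0463, 0.1069]
eef_rot: [[-0.238, 0.971, -0.002], [0.971, 0.238, 0.005], [0.005, -0.001, -1.0]]
ft_force: [-2.6, 9.9, 0.1]
width: 0.0184
grip_force: 69.1
t: 8.78
tcp_pos: [0.4809, -0.0465, 0.1068]
eef_rot: [[-0.239, 0.971, -0.003], [0.971, 0.239, 0.007], [0.007, -0.001, -1.0]]
ft_force: [-2.9, 12.7, 0.7]
width: 0.0188
grip_force: 69.2
t 8.9333 tcp [ 0.4809 -0.0464  0.1068] sd [0. 0. 0.] F [-2.3773 12.9226  1.0527] T [1.7055 0.3552 0.1366] yaw 13.815275289628975
axial to mouth 83.79054057952247 lateral 0.3172913544228256 z -18.16617284795348 | F axial(resist +) 13.117044824310543 lat 0.713111158653909
```

```bash
a(){ python3 -c "
from avg import *
avg(2)"|cut -c1-150; }
python3 -m handwheel '-0.5 2 0 0;0 0 0 0'>/dev/null; a; python3 -m handwheel '0 0 1 0;0 0 0 0' >/dev/null; a;  python3 -m handwheel '0 0 1 0;0 0 0 0' >/dev/null; a
```

```text
t 9.2 tcp [ 0.4809 -0.046   0.1071] sd [0. 0. 0.] F [-1.0831  5.9241 -0.4176] T [0.8887 0.122  0.1225] yaw 13.80781290644369
axial to mouth 84.18587970628988 lateral 0.43588518779818564 z -17.904473755682353 | F axial(resist +) 6.011667950255468 lat 0.3335008038310638
t 9.4667 tcp [ 0.4808 -0.046   0.1077] sd [0. 0. 0.] F [-0.8016  6.5592 -1.8097] T [0.9838 0.0854 0.1084] yaw 13.802819354998658
axial to mouth 84.23301277734258 lateral 0.29172298838423066 z -17.284894308839853 | F axial(resist +) 6.563079415985616 lat 0.7556624018329177
t 9.7333 tcp [ 0.4806 -0.046   0.1083] sd [0. 0. 0.] F [ 0.0158  5.6261 -3.9287] T [ 1.0387 -0.0397  0.1927] yaw 13.800739713464344
axial to mouth 84.2836358925553 lateral 0.15694135932251538 z -16.660777731907174 | F axial(resist +) 5.464849264803641 lat 1.3318776074791039
```

```bash
a(){ python3 -c "
from avg import *
avg(2)"|cut -c1-150; }
python3 -m handwheel '0 0 -1 0;-1 -0.2 0 0;0 0 0 0'>/dev/null; a; python3 -m handwheel '-1 -0.2 0 0;0 0 0 0' >/dev/null; a;  python3 -m handwheel '-1 -0.2 0 0;0 0 0 0' >/dev/null; a
```

```text
t 10.0833 tcp [ 0.4802 -0.0462  0.1079] sd [0. 0. 0.] F [ 1.2149  6.3469 -3.1542] T [ 1.0472 -0.1183  0.2437] yaw 13.819135620824273
axial to mouth 84.201866533709 lateral -0.27173344830998225 z -17.100546108945068 | F axial(resist +) 5.884873479714135 lat 2.6660298423155937
t 10.35 tcp [ 0.4794 -0.0464  0.108 ] sd [0. 0. 0.] F [ 1.532   6.8409 -2.2262] T [ 1.0168 -0.1301  0.2508] yaw 13.818983927675454
axial to mouth 84.16007593323292 lateral -1.1690748494533094 z -16.989303306373273 | F axial(resist +) 6.290895874908912 lat 3.0898460076361407
t 10.6167 tcp [ 0.4784 -0.0466  0.1081] sd [0. 0. 0.] F [ 1.7539  6.647  -3.4195] T [ 1.0558 -0.1697  0.2391] yaw 13.811535085304463
axial to mouth 84.21222358875185 lateral -2.1339059236068647 z -16.926994375938282 | F axial(resist +) 6.050478255824167 lat 3.2602413393610403
```

```bash
a(){ python3 -c "
from avg import *
avg(2)"|tail -1; }
python3 -m handwheel '1 0.2 0 0;1 0.2 0 0;1 0.3 0 0;0 0 0 0'>/dev/null; a; for i in 1 2 3; do python3 -m handwheel '0 0 0.5 0;0 0 0.5 0' >/dev/null; a; done
```

```text
axial to mouth 84.17723631650418 lateral -0.49724192534853656 z -17.511976901066983 | F axial(resist +) 5.400686854144068 lat -1.5072953807175309
axial to mouth 84.3020598415803 lateral -0.661721047046293 z -16.80806456840664 | F axial(resist +) 5.592197999463179 lat -1.6632413140201943
axial to mouth 84.36001209580516 lateral -0.783522238725858 z -16.156427461741174 | F axial(resist +) 5.541575097077598 lat -1.4765608195027657
axial to mouth 84.40494710487908 lateral -0.6813871534181454 z -15.162093525435294 | F axial(resist +) 5.422371323784815 lat -0.5139983137478558
```

```bash
a(){ python3 -c "
from avg import *
avg(1)"|tail -1; }
python3 -m handwheel '0.8 0.2 0 0;0.8 0.2 0 0;0.4 0 0 0'>/dev/null; a; for i in 1 2 3 4; do python3 -m handwheel '0 0 -0.6 0;0 0 -0.6 0' >/dev/null; a; done
```

```text
axial to mouth 84.36723126755385 lateral 0.8319237217529206 z -15.226456303914087 | F axial(resist +) 5.725333341901297 lat -3.271350117548157
axial to mouth 84.3315541828054 lateral 0.9151480205671474 z -16.135110254847262 | F axial(resist +) 6.6226508521120975 lat -3.933381287847111
axial to mouth 84.24084947783291 lateral 1.3878591894843304 z -16.787052592393742 | F axial(resist +) 7.3365697943085815 lat -3.957459315404507
axial to mouth 84.21584441245074 lateral 1.748966130036588 z -17.590882034954845 | F axial(resist +) 8.213168929029417 lat -2.8250600234764365
axial to mouth 84.1819499774832 lateral 1.9785487993110593 z -18.54673397947934 | F axial(resist +) 8.173153313716501 lat -3.4061666723768336
```

```bash
a(){ python3 -c "
from avg import *
avg(1)"|tail -1; }
for i in 1 2 3 4; do python3 -m handwheel '0 0 -0.6 0;0 0 -0.6 0' >/dev/null; a; done
```

```text
axial to mouth 84.16992024930467 lateral 2.249724670490721 z -19.53974467830852 | F axial(resist +) 9.402822794097384 lat -2.0578039447758614
axial to mouth 84.20117917547356 lateral 2.4848553785883642 z -20.430090927231802 | F axial(resist +) 8.669285150108784 lat -1.5871662976740248
axial to mouth 84.25752923016091 lateral 2.7067582868258313 z -21.49307546769355 | F axial(resist +) 9.908258725885453 lat -2.3737344465235175
axial to mouth 84.29144183581396 lateral 2.9062257573098274 z -22.494094885181116 | F axial(resist +) 10.603444479080114 lat -1.3749968081814266
```

```bash
python3 -m handwheel '-1 5 0 0;0 0 0 0;0 0 0 0;0 0 0 0'>/dev/null;  python3 -c "
from avg import *
avg(4)"
```

```text
t 14.4167 tcp [ 0.4823 -0.0422  0.1017] sd [0.     0.0001 0.    ] F [-0.121  -0.2845 -2.0767] T [0.0205 0.0234 0.0148] yaw 13.76042182245068
axial to mouth 87.55364993270422 lateral 2.7154398063964686 z -23.33096382464764 | F axial(resist +) -0.2482087954586273 lat -0.18416607962262943
```

```bash
a(){ python3 -c "
from avg import *
avg(2)"; }
python3 -m handwheel '-1.9 -0.4 5.8 0;0 0 0 0;0.6 -2.4 0 0;0.6 -2.4 0 0;0 0 0 0'>/dev/null; a
python3 -m handwheel '-0.5 2 0 0;0 0 1.5 0;0.5 -2 0 0;0 0 0 0'>/dev/null; a
python3 -m handwheel '-0.5 2 0 0;0 0 1.5 0;0.5 -2 0 0;0 0 0 0'>/dev/null; a
python3 -m handwheel '-0.5 2 0 0;0 0 1.5 0;0.5 -2 0 0;0 0 0 0'>/dev/null; a
python3 -m handwheel '-0.5 2 0 0;0 0 -6 0;0.5 -2 0 0;0 0 0 0'>/dev/null; a
python3 -m handwheel '-0.5 2 0 0;0 0 -1.5 0;0.5 -2 0 0;0 0 0 0'>/dev/null; a
```

```text
t 14.9333 tcp [ 0.4814 -0.0458  0.1075] sd [0. 0. 0.] F [-1.7979  6.5013  0.2935] T [0.8155 0.1464 0.0271] yaw 13.779633505982753
axial to mouth 84.28766236703534 lateral 0.9423241477176806 z -17.49037551456037 | F axial(resist +) 6.739946575902529 lat -0.22627432382101223
t 15.3667 tcp [ 0.4812 -0.0458  0.1088] sd [0. 0. 0.] F [-2.161   6.2699 -0.1159] T [0.8866 0.2154 0.0501] yaw 13.773868622686514
axial to mouth 84.30386796738073 lateral 0.724862841560921 z -16.205341285643243 | F axial(resist +) 6.600044286303727 lat -0.6333121885023372
t 15.8 tcp [ 0.4812 -0.0458  0.1104] sd [0. 0. 0.] F [-2.151   6.6915 -0.6884] T [0.9672 0.2328 0.0049] yaw 13.768744259538085
axial to mouth 84.30214778959568 lateral 0.7424209442936267 z -14.624866261148659 | F axial(resist +) 7.007472571755943 lat -0.5249520236316527
t 16.2333 tcp [ 0.4813 -0.0458  0.112 ] sd [0. 0. 0.] F [-1.5831  8.0084  0.1686] T [1.0074 0.251  0.0281] yaw 13.767421416993072
axial to mouth 84.2917307249551 lateral 0.8109766246347904 z -13.006051697984244 | F axial(resist +) 8.154640416931489 lat 0.3351511950260077
t 16.6667 tcp [ 0.4815 -0.0459  0.1057] sd [0. 0. 0.] F [-0.7417  7.5122  0.0186] T [1.0365 0.062  0.1463] yaw 13.789513507591659
axial to mouth 84.17570941478621 lateral 0.9994138363646458 z -19.290129762425252 | F axial(resist +) 7.475411207052662 lat 1.0369584572439514
t 17.1 tcp [ 0.4811 -0.0461  0.1041] sd [0. 0. 0.] F [-1.621   6.8836 -0.4167] T [0.9271 0.1851 0.1116] yaw 13.771716893370355
axial to mouth 84.07962193356073 lateral 0.6511537759499981 z -20.88969602186455 | F axial(resist +) 7.070173029993614 lat 0.0351722182537883
```

```bash
a(){ python3 -c "
from avg import *
avg(2)"|sed 's/sd.*F/F/'; }
python3 -m handwheel '-0.5 2 0 0;0 0 -1.5 0;0.5 -2 0 0;0 0 0 0'>/dev/null; a
python3 -m handwheel '-0.5 2 0 0;-1.5 -0.3 0 0;0.5 -2 0 0;0 0 0 0'>/dev/null; a
python3 -m handwheel '-0.5 2 0 0;0 0 1.5 0;0.5 -2 0 0;0 0 0 0'>/dev/null; a
python3 -m handwheel '-0.5 2 0 0;0 0 1.5 0;0.5 -2 0 0;0 0 0 0'>/dev/null; a
python3 -m handwheel '-0.5 2 0 0;-1.5 -0.3 0 0;0.5 -2 0 0;0 0 0 0'>/dev/null; a
python3 -m handwheel '-0.5 2 0 0;0 0 -1.5 0;0.5 -2 0 0;0 0 0 0'>/dev/null; a
```

```text
t 17.5333 tcp [ 0.4812 -0.0459  0.1027] F [-2.1374  7.3619  0.2614] T [1.0368 0.2156 0.0509] yaw 13.766117755130765
axial to mouth 84.26222112360169 lateral 0.7083394052292109 z -22.280066603644123 | F axial(resist +) 7.655931498009407 lat -0.35485458556187344
t 17.9667 tcp [ 0.4796 -0.0464  0.1028] F [-1.4329  6.5301  0.1658] T [ 0.945   0.2326 -0.0076] yaw 13.75171291314687
axial to mouth 84.09282351525309 lateral -0.9276429746641053 z -22.188745811052346 | F axial(resist +) 6.682510210005439 lat 0.13525181772403705
t 18.4 tcp [ 0.4803 -0.0479  0.1046] F [-0.1443  0.0141 -2.7039] T [ 0.0547 -0.0253  0.0136] yaw 13.750749809026319
axial to mouth 82.54460365961691 lateral -0.6378387853771129 z -20.365765997347964 | F axial(resist +) 0.047482520629000435 lat -0.1369799169614609
t 18.8333 tcp [ 0.48   -0.0475  0.1059] F [ 0.1133  0.3221 -2.6279] T [ 0.098   0.0105 -0.0248] yaw 13.774304491198933
axial to mouth 82.99199179525404 lateral -0.7442016510601913 z -19.11013677366602 | F axial(resist +) 0.2865574595146515 lat 0.18547395990185922
t 19.2667 tcp [ 0.4782 -0.0467  0.1058] F [-1.9002  4.632  -1.2725] T [ 0.6243  0.1896 -0.0565] yaw 13.76607565716392
axial to mouth 84.14694285379971 lateral -2.370153172418116 z -19.168990962624548 | F axial(resist +) 4.946957157423439 lat -0.7630551387214771
t 19.7 tcp [ 0.4788 -0.0481  0.1046] F [ 0.0689  0.6085 -2.4571] T [-0.0061 -0.078   0.0559] yaw 13.761968919566893
axial to mouth 82.70795861231625 lateral -2.0829401746819625 z -20.37598994764611 | F axial(resist +) 0.5753752444709813 lat 0.20934773744595955
```

Pecking found the bore at lateral about -1.1 and z about -20 relative to the TCP. I'll centre there and feed in gently.

```bash
a(){ python3 -c "
from avg import *
avg(2)"|sed 's/sd.*F/F/'; }
python3 -m handwheel '-0.3 1 0 0;1 0.2 0.4 -0.3;0 0 0 0;0.5 -2 0 0;0.2 -1 0 0;0 0 0 0'>/dev/null; a
python3 -m handwheel '0.2 -1 0 0;0.3 -1 0 0;0.2 -1 0 0;0 0 0 0'>/dev/null; a
python3 -m handwheel '0.2 -1 0 0;0.3 -1 0 0;0 0 0 0'>/dev/null; a
```

```text
t 20.3 tcp [ 0.48   -0.0496  0.1049] F [ 0.4628 -0.1498 -1.4858] T [ 0.0222 -0.006  -0.035 ] yaw 13.466041023735613
axial to mouth 80.94553868586276 lateral -1.30349420140112 z -20.116746178091503 | F axial(resist +) -0.25393121891363024 lat 0.414784662951899
t 20.7333 tcp [ 0.4807 -0.0525  0.1049] F [-0.3328  0.3352 -2.0419] T [0.0046 0.0284 0.0203] yaw 13.470728375990863
axial to mouth 77.898304357247 lateral -1.288495322263085 z -20.0848150031987 | F axial(resist +) 0.40367253162150357 lat -0.24508868029202285
t 21.0833 tcp [ 0.4812 -0.0545  0.1049] F [-0.0737  0.0989 -1.7024] T [ 0.0584 -0.0157 -0.0305] yaw 13.473097817032995
axial to mouth 75.84609217527684 lateral -1.2569983640686009 z -20.07814444939188 | F axial(resist +) 0.1133618586698125 lat -0.04850337659275675
```

```bash
a(){ python3 -c "
from avg import *
avg(1)"|sed 's/sd.*F/F/'; }
python3 -m handwheel '0.3 -1.5 0 0;0.4 -1.5 0 0;0.4 -1.5 0 0;0.4 -1.5 0 0;0 0 0 0'>/dev/null; a
python3 -m handwheel '0.3 -1.5 0 0;0.4 -1.5 0 0;0.4 -1.5 0 0;0.4 -1.5 0 0;0 0 0 0'>/dev/null; a
python3 -m handwheel '0.3 -1.5 0 0;0.4 -1.5 0 0;0.4 -1.5 0 0;0.4 -1.5 0 0;0 0 0 0'>/dev/null; a
python3 -m handwheel '0.2 -1 0 0;0.3 -1 0 0;0.2 -1 0 0;0.3 -1 0 0;0 0 0 0'>/dev/null; a
```

```text
t 21.55 tcp [ 0.4827 -0.0607  0.1049] F [-0.3852 -0.4196 -2.1323] T [0.0698 0.0234 0.0031] yaw 13.4576303378404
axial to mouth 69.54690090202786 lateral -1.2257496558220673 z -20.09557741942733 | F axial(resist +) -0.3176672339415844 lat -0.4726317574859268
t 22.0167 tcp [ 0.4842 -0.0667  0.1049] F [ 0.8727  0.3959 -1.6611] T [ 0.042   0.0128 -0.0348] yaw 13.461481713228132
axial to mouth 63.360666164423705 lateral -1.149537298484645 z -20.075180312627687 | F axial(resist +) 0.18057788519112966 lat 0.9408543593893255
t 22.4833 tcp [ 0.4858 -0.0727  0.1049] F [ 0.336  -0.0036 -2.0992] T [0.0381 0.0075 0.0124] yaw 13.459186995700074
axial to mouth 57.16237495578468 lateral -1.0899751028000868 z -20.050405547704376 | F axial(resist +) -0.08214405725106463 lat 0.3257819181385679
t 22.95 tcp [ 0.4867 -0.0766  0.1049] F [ 0.1312 -0.0122 -1.281 ] T [0.026  0.0115 0.0025] yaw 13.468678326708652
axial to mouth 53.14254969466904 lateral -1.0659596977618488 z -20.092785687689588 | F axial(resist +) -0.042553381298144774 lat 0.12470952688296161
```

```bash
python3 -m handwheel '0.3 -1 0 0;0.2 -1 0 0;0 0 0 0'; python3 -m handwheel '0.3 -1 0 0;0.2 -1 0 0;0 0 0 0;0 0 0 0;0 0 0 0';python3 -c "
from avg import *
avg(3)"|sed 's/sd.*F/F/'
```

```text
t: 23.2
tcp_pos: [0.4871, -0.0781, 0.1049]
eef_rot: [[-0.233, 0.972, -0.0], [0.972, 0.233, 0.001], [0.001, -0.0, -1.0]]
ft_force: [-0.3, 2.6, -2.3]
width: 0.0188
grip_force: 69.1
t: 23.62
tcp_pos: [0.4871, -0.0783, 0.1049]
eef_rot: [[-0.233, 0.972, -0.002], [0.972, 0.233, 0.005], [0.005, -0.001, -1.0]]
ft_force: [-3.3, 8.4, 2.4]
width: 0.0186
grip_force: 69.5
t 23.7667 tcp [ 0.4871 -0.0783  0.1049] F [-2.83    8.8784  2.6557] T [1.3498 0.3923 0.0795] yaw 13.504329428870498
axial to mouth 51.386631097023695 lateral -1.0955173045048114 z -20.12294534231618 | F axial(resist +) 9.29201852049125 lat -0.6731754253544688
```

```bash
python3 -m handwheel '-0.5 2 0 0;-0.7 3 0 0;-1 4 0 0;-1.2 5 0 0;-1.2 5 0 0;-1.2 5 0 0;-1.2 5 0 0;-1.2 5 0 0;-1.2 5 0 0;-2.4 10 0 0;-2.4 10 0 0;-2.4 10 0 0;-2.4 10 0 0;-2.4 10 0 0;-2 8 0 0;0 0 0 0'|sed -n 1,4p;python3 -c "
from avg import *
avg(2)"|sed 's/sd.*F/F/'
```

```text
t: 25.1
tcp_pos: [0.4638, 0.0181, 0.1048]
eef_rot: [[-0.235, 0.972, -0.0], [0.972, 0.235, 0.0], [0.001, -0.0, -1.0]]
ft_force: [0.5, 0.2, -1.1]
t 25.2 tcp [0.4642 0.0171 0.1049] F [ 0.3509 -0.3103 -2.2703] T [ 0.0264 -0.0153  0.0077] yaw 13.533774919063987
axial to mouth 149.4661616651152 lateral -1.0709147175448526 z -20.105406843054492 | F axial(resist +) -0.38373455475011886 lat 0.26845564888619966
```

```bash
python3 -m handwheel '0 0 0 -3;0 0 0 -7;0 0 0 -7;0 0 0 -7;0 0 0 -7;0 0 0 -7;0 0 0 -7;0 0 0 -7;0 0 0 -7;0 0 0 -7;0 0 0 -7;0 0 0 -7;0 0 0 -7;0 0 0 -7' | head -1;  python3 -m handwheel '0 0 0 -7;0 0 0 -7;0 0 0 -7;0 0 0 -7;0 0 0 -7;0 0 0 -7;0 0 0 -7;0 0 0 -7;0 0 0 -7;0 0 0 -7;0 0 0 -7;0 0 0 -6;0 0 0 -3;0 0 0 0;0 0 0 0'; python3 -c "
from avg import *
avg(2);print(bot.get_state()['joints'])"|sed 's/sd.*F/F/'
```

```text
t: 26.37
t: 27.62
tcp_pos: [0.4644, 0.0161, 0.1049]
eef_rot: [[0.234, -0.972, 0.0], [-0.972, -0.234, -0.0], [0.0, -0.0, -1.0]]
ft_force: [0.6, -0.7, -2.3]
width: 0.0186
grip_force: 69.0
t 27.7167 tcp [0.4644 0.0162 0.1049] F [ 0.621  -0.0506 -2.056 ] T [-0.0101 -0.0104 -0.0228] yaw -166.47912084045458
axial to mouth 148.5704246434478 lateral -1.0422925166326782 z -20.064848101608078 | F axial(resist +) -0.19447201331675087 lat 0.5917459698483564
[-0.1252 -0.2297  2.0953 -0.0001  1.2759  2.7804]
```

```bash
python3 -m handwheel '2.4 -10 0 0;2.4 -10 0 0;2.4 -10 0 0;2.4 -10 0 0;2.4 -10 0 0;2.4 -10 0 0;2.4 -10 0 0;1.2 -5 0 0;0 0 0 0;0 0 0 0'|head -1;python3 -c "
from avg import *
avg(2)"|sed 's/sd.*F/F/'; for i in 1 2 3; do python3 -m handwheel '0.2 -1 0 0;0.3 -1 0 0;0 0 0 0'|sed -n '2p;6p'; done
```

```text
t: 28.55
t 28.65 tcp [ 0.4822 -0.0583  0.1048] F [ 0.2099 -0.0223 -1.7855] T [-0.0023  0.0026 -0.0142] yaw -166.50798321345863
axial to mouth 71.98258580257323 lateral -1.219260314491232 z -20.225186620537933 | F axial(resist +) -0.07075206656117844 lat 0.19876932695094715
tcp_pos: [0.4828, -0.0603, 0.1049]
grip_force: 69.0
tcp_pos: [0.4834, -0.0626, 0.105]
grip_force: 69.0
tcp_pos: [0.4838, -0.0647, 0.1049]
grip_force: 69.0
```

```bash
for i in 1 2 3; do python3 -m handwheel '0.2 -1 0 0;0.3 -1 0 0;0 0 0 0'|sed -n '2p;4p'; done
```

```text
tcp_pos: [0.4844, -0.0667, 0.1049]
ft_force: [-0.1, -0.3, -1.4]
tcp_pos: [0.4845, -0.0679, 0.1048]
ft_force: [-1.5, 3.3, -0.7]
tcp_pos: [0.4846, -0.0681, 0.1048]
ft_force: [-3.6, 10.2, 1.7]
```

```bash
python3 -m handwheel '-0.2 0.7 0 0;0 0 0 0;0 0 0 0;0 0 0 0;0 0 0 0;0 0 0 0;0 0 0 0;0 0 0 0;0 0 0 0;0 0 0 0;0 0 0 0;0 0 0 0;0 0 0 0;0 0 0 0'; python3 -c "
from avg import *
avg(3)"|sed 's/sd.*F/F/'
```

```text
t: 31.32
tcp_pos: [0.4846, -0.0681, 0.1048]
eef_rot: [[0.233, -0.972, -0.002], [-0.972, -0.233, 0.004], [-0.004, 0.001, -1.0]]
ft_force: [-2.6, 8.1, 2.0]
width: 0.0185
grip_force: 69.4
t 31.4667 tcp [ 0.4846 -0.0681  0.1048] F [-2.538   7.5665  1.0551] T [1.087  0.3385 0.0267] yaw -166.505392107667
axial to mouth 61.90153189059335 lateral -1.1729921667948189 z -20.202263827135482 | F axial(resist +) 7.948506792315596 lat -0.6963910491793378
```

```bash
python3 -m handwheel '-0.5 2 0 0;-1.2 5 0 0;-2.4 10 0 0;-2.4 10 0 0;-2.4 10 0 0;-2.4 10 4 0;-2.4 10 6 0;-2.4 10 8 0;-2.4 10 10 0;-2.4 10 10 0;0 0 10 0'|head -2; python3 -m handwheel '1 6.5 0 6.9;1 6.5 0 6.9;1 6.5 0 6.9;1 6.5 0 6.9;1 6.5 0 6.9;1 6.5 0 6.9;1 6.5 0 6.9;1 6.5 0 6.9;1 6.5 0 6.9;1 6.5 0 6.9;1 6.5 0 6.9;1 6.5 0 6.9;1 6.5 0 6.9;1 6.5 0 6.9;1 6.5 0 6.9;1 6.5 0 6.9;1 6.5 0 6.9;1 6.5 0 6.9;0 6 0 6.1;0 0 0 0'|head -1; python3 -c "
from avg import *
avg(4);R=bot.get_state()['eef_rot'];print(np.degrees(np.arctan2(R[1][0],R[0][0])))"
```

```text
t: 32.38
tcp_pos: [0.4641, 0.0189, 0.1545]
t: 34.05
t 34.25 tcp [0.4825 0.1401 0.1536] sd [0.0001 0.0002 0.0002] F [ 0.2572 -0.2415 -1.975 ] T [0.0299 0.0121 0.0014] yaw -36.34845973567701
axial to mouth 264.7758462194706 lateral 45.54230727515319 z 28.60180682533847 | F axial(resist +) -0.2948887674180262 lat 0.1935218688748294
53.65154026432299
```

```bash
python3 -m handwheel '0.4 6 0 0.1;0 6.3 0 0;0 0 -15 0;0 0 -20 0;0 0 -20 0;0 0 -20 0;0 0 -15 0;0 0 -8 0;0 0 -5 0;0 0 -3 0;0 0 0 0;0 0 0 0'|head -1
python3 - <<'E'
from avg import *
avg(4)
s=cam('side')
f=lambda im,x,y,w,h,k:cv2.resize(im[y:y+h,x:x+w],(w*k,h*k),interpolation=cv2.INTER_CUBIC)
cv2.imwrite('pics/j.png',f(s['img'],170,145,80,75,8)[:,:,::-1])
E
```

```text
t: 35.25
t 35.45 tcp [0.4834 0.1527 0.048 ] sd [0.0001 0.     0.0001] F [-0.2375 -0.0644 -1.9367] T [ 0.0195 -0.0125 -0.0038] yaw -36.126961345739424
axial to mouth 276.7431593709343 lateral 49.354802475827874 z -77.02876293521106 | F axial(resist +) -0.007027345627144908 lat -0.24596575711660776
```

View pics/j.png

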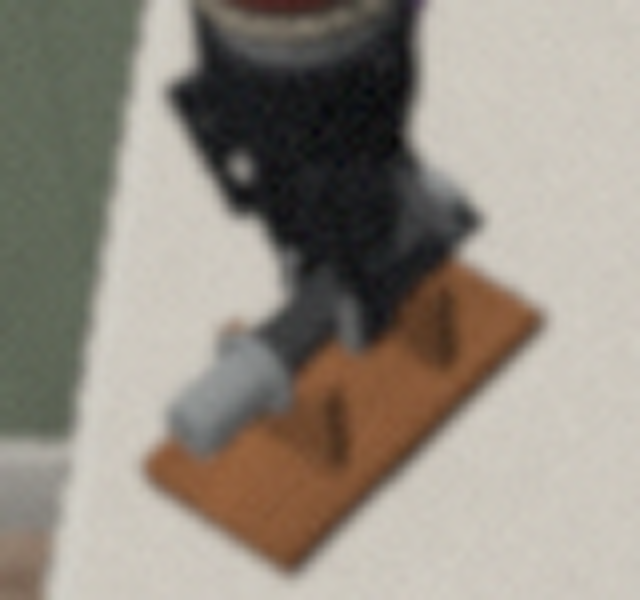

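The view shows the gauge above the rest, with its go tip at about (200,430) and the collar in front of the near upright at (265,370), as it lay at first. Now I'll lower it by feel.

```bash
a(){ python3 -c "
from avg import *
avg(2)"|head -1; }
for i in 1 2 3 ; do python3 -m handwheel '0 0 -1 0;0 0 -1 0;0 0 -1 0;0 0 0 0' >/dev/null; a; done
```

```text
t 35.9333 tcp [0.4824 0.1525 0.0437] sd [0. 0. 0.] F [ 0.0636  0.0147 -1.6446] T [ 0.0036  0.0088 -0.012 ] yaw -36.12198619337646
t 36.3667 tcp [0.4825 0.1525 0.0407] sd [0. 0. 0.] F [ 0.1004  0.2704 -2.1258] T [ 0.0282 -0.0357  0.0376] yaw -36.12304832426371
t 36.8 tcp [0.483  0.1525 0.0387] sd [0. 0. 0.] F [-2.3572 -1.0404  4.9217] T [-0.1714  0.4567  0.0117] yaw -36.11767875523181
```

```bash
python3 -m handwheel '0 0 0 0;0 0 0 0;0 0 0 0;0 0 0 0;0 0 0 0;0 0 0 0' 70; python3 -m handwheel '0 0 5 0;0 0 10 0;0 0 20 0;0 0 25 0;0 0 30 0;0 0 30 0;-10 -25 20 0;-10 -38 0 0;-10 -38 0 0;-10 -38 0 0;-10 -38 0 0;-10 -38 0 0;-10 -38 0 0;0 0 0 0'
python3 - <<'E'
from m import *
s,c=cam('side'),cam('top')
f=lambda im,x,y,w,h,k:cv2.resize(im[y:y+h,x:x+w],(w*k,h*k),interpolation=cv2.INTER_CUBIC)
cv2.imwrite('pics/k.png',np.hstack([f(s['img'],170,150,80,75,5),f(c['img'],185,190,80,75,5)])[:,:,::-1])
im=c['img'];m=(im[190:260,190:270].max(2)<75).astype(np.uint8)
k,l,st,ce=cv2.connectedComponentsWithStats(m)
for i in range(1,k):
  if st[i,4]>60:
    p=np.argwhere(l==i)[:,::-1].astype(float);mu=p.mean(0);v=np.linalg.svd(p-mu,full_matrices=False)[2][0];print(st[i,4],mu+190,v,'was 227.59 225.88, .7892 .6141',onz(c,mu+190,.056))
E
```

```text
t: 37.3
tcp_pos: [0.4826, 0.1525, 0.0378]
eef_rot: [[0.59, 0.808, -0.0], [0.808, -0.59, 0.0], [0.0, -0.0, -1.0]]
ft_force: [-0.4, 0.3, 0.2]
width: 0.0698
grip_force: 0.0
t: 38.47
tcp_pos: [0.4113, -0.106, 0.1793]
eef_rot: [[0.596, 0.803, 0.001], [0.803, -0.596, -0.004], [-0.002, 0.003, -1.0]]
ft_force: [-0.1, 1.1, 0.4]
width: 0.07
grip_force: 0.0
242 [227.4463 225.781 ] [0.7887 0.6148] was 227.59 225.88, .7892 .6141 [0.4831 0.151  0.056 ]
```

View pics/k.png

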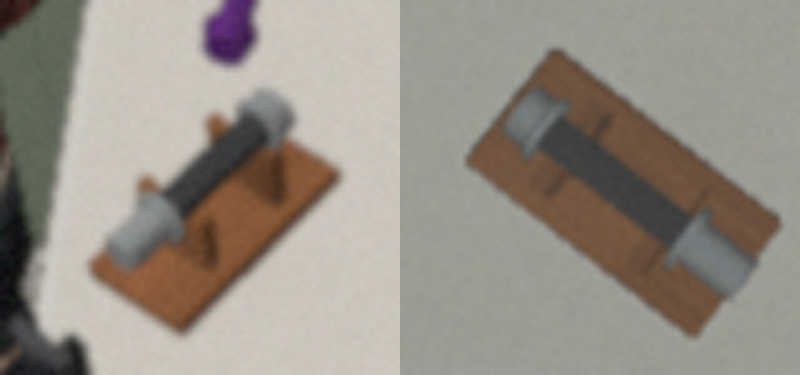

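The gauge lies in both notches at (228,226) in the top view, within about 0.5 mm of where it started, and the gripper is clear of everything.

```bash
python3 -m handwheel '0 0 0 0;0 0 0 0;0 0 0 0'|head -4; python3 -c "
from workcell import bot
print(bot.job_done())"
```

```text
t: 38.82
tcp_pos: [0.4129, -0.0992, 0.178]
eef_rot: [[0.587, 0.809, 0.0], [0.809, -0.587, 0.0], [0.0, -0.0, -1.0]]
ft_force: [0.0, 1.2, -0.1]
the job is handed in; nothing more can be done
None
```

The job is handed in at about 39 s, verdict not shown: the go end went fully home (about 9 N), the no-go end pressed at 8–10 N for over a second without entering, pushes read at most about 13 N, and the gauge is back in its rest within about 0.5 mm of where it started.

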